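Lock the grind setting of a hand mill and refit its crank

TASK

The grind of the hand mill is set by the small lower nut on its shaft. Lock that setting: run the larger rubber-gripped nut above it down (clockwise seen from above) and tighten it firmly against the lower nut, to about 0.6 N m, without dragging the lower nut round. Then fit the crank from the worktop back on the square shaft end, hub fully down on the collar, without forcing it, and leave the other things where they stand.

Things in the scene. Friction and masses are not known exactly. Their poses are not given: they have to be found in the camera images.
- mill: Hand mill, fixed: wooden box on a 116 mm square plinth, 74 mm tall, drawer in front (-x); on it a steel hopper bowl (88 mm across), a steel bridge along y (top at 112 mm) and an upright shaft. Origin: centre of its underside, on the shaft's axis. Shaft: thread 14 mm across up to 152 mm, collar 19 mm across to 156, square end 10 x 10 mm (sides along x and y) to 177, tapering to 5 mm at 181.
- lock_nut: Lock nut, the upper nut, captive on the thread: steel core in a black ribbed rubber grip ring 36 mm across, 14.6 mm tall. Origin: centre of its underside, on the shaft's axis; this frame rises and sinks with the nut but does not turn. Clockwise from above lowers it 1.2 mm a radian. It starts 2 to 4.1 rad short of the setting nut. Turning the rubber ring takes 0.25 to 0.3 N m all the way down.
- setting_nut: Setting nut, the lower nut: knurled steel, 30 mm across, 12 mm tall, with a dark notch in its rim, 1 to 2 mm above the scale plate on the bridge. Origin: centre of its underside, on the shaft's axis; x points to the notch. It must not be turned.
- setting_mark (a point): The notch in the rim of the setting nut, 15 mm from the axis at half the nut's height.
- shaft_seat (a point): Centre of the top face of the shaft's collar, 156 mm above the worktop, on which the crank's hub comes to sit; axes as the mill's.
- crank: Loose steel crank, 0.11 kg, lying knob up. Origin: centre of the hub's underside; x along the arm to the knob, z up. Hub 24 x 24 mm (sides along x and y), 23 mm tall, with an 11.5 mm square through hole parallel to its sides: fits the shaft in four ways. Arm 15 mm wide, 7 mm thick, level with the hub's underside; wooden knob 105 mm out, 26 mm across, top at 47 mm. Seated it droops up to 0.12 rad.
- salt_shaker: Salt shaker, 44 mm across, 90 mm tall, standing; to be left alone. Origin: centre of its underside.
- wine_cork: Wine cork, 23 mm across, 38 mm tall, standing on end; to be left alone. Origin: centre of its underside.
- potato: Small potato, 45 x 49 x 34 mm; to be left alone. Origin: centre of its underside.
- paprika_jar: Spice jar with a yellow cap, 42 mm across, 106 mm tall, standing; to be left alone. Origin: centre of its underside.
- thyme_jar: Spice jar with a black cap, 40 mm across, 105 mm tall, standing; to be left alone. Origin: centre of its underside.
- prep_bowl: Plain thin bowl, 125 mm across, 44 mm tall; to be left alone. Origin: centre of its underside.
- glass_dish: Small glass casserole with two ears, 142 x 172 x 48 mm; to be left alone. Origin: centre of its underside.
- lock_grip_mid (a point): Middle of the grip ring, 7 mm above the lock nut's underside, on the axis. When the nuts meet, the torque climbs from 0.27 by about 1.2 N m per radian turned; 0.4 N m is just locked, 0.6 is wanted, from about 0.85 the setting nut is dragged round. The rubber ring springs back a little when let go, the nut stays tight.
Things that resemble listed ones, but are neither listed nor needed, are in the scene too. What is shaped like the crank but blue is not meant.

How it is judged:
On the way, in this order (a step that is already met when the one before it is completed fails the run):
1. the lock nut is tight against the setting nut (contact force between lock_nut and setting_nut above 8 N and z of lock_nut in the frame of setting_nut below 0.0135 m), for 0.3 s.
2. the crank's hub is seated on the shaft (z of crank in the frame of shaft_seat between -0.004 and 0.004 m and horizontal distance between crank and shaft_seat below 0.005 m and angle between crank's own z axis and vertical below 0.15 rad), for 0.2 s.
At the end, for the whole second after the job is handed in: The lock nut bears on the setting nut (less than 1.5 mm between them) with a contact force above 8 N, and the crank's hub is home on the shaft: its underside within 4 mm of the collar's top, its centre within 5 mm of the shaft's axis, tilted under 0.15 rad and at rest (all of step 1 and all of step 2 and linear speed of crank below 0.02 m/s); the robot touches nothing.
It fails at once if the setting nut is turned out of its setting (its mark moves more than 4 mm, about 15 degrees) (distance of setting_mark from where it was at the start of the episode above 0.004 m).
It fails at once if the crank is forced onto the mill with more than 30 N (contact force between crank and mill above 30 N).
It fails at once if another thing on the worktop is pushed more than 2 cm or knocked over (distance of any of salt_shaker, wine_cork, potato, paprika_jar, thyme_jar, prep_bowl, glass_dish from where it was at the start of the episode above 0.02 m or angle between any of salt_shaker, wine_cork, paprika_jar, thyme_jar's own z axis and vertical above 0.5 rad).
It also fails if it takes over 64 s, if anything falls off the work surface, if the arm or the gripper's body presses on something with over 40 N, if the wrist force passes 120 N, or if a joint passes its speed limit or range.

ROBOT

A 6-joint arm with a two-finger parallel gripper is mounted at the origin on a cart in front of the work surface, level with it; the furniture and walls round the work are solid. World frame = base frame: x ahead of the robot, y to its left, z up, the work surface at z = 0. Lengths are in m, angles in rad, forces in N, time in s.
With the tool pointing down it reaches from about 0.375 to 0.975 m from the base axis. Payload 3.8 kg.
Tool frame: the origin (TCP) lies where the fingers leave the gripper's body, on its centre line; the fingertips stand 73 mm ahead of it and the grasp point (between the pads) lies 54 mm ahead of it; z points along the fingers, y is the line along which they close (so a half turn about z gives the same grasp; the last joint's range is limited). The gripper opens to 85 mm and grips with 20 to 120 N. Pads are 22 mm wide; open, the fingers measure 114 mm over their backs; the gripper's body (76 mm by 85 mm) begins 54 mm behind the grasp point. The pads swing forward as they close: fully open they stand 13 mm farther back than shut.
Start: joints at [1.245, 0.264, 1.604, -0, 1.274, -0.037], TCP at [0.192, 0.647, 0.304] pointing down, gripper open.
Joint ranges: [-2.63, 2.63], [-0.94, 2.18], [0.31, 2.57], [-1.31, 4.45], [0, 2.66], [-2.55, 2.55]. Speed limits (rad/s): [2.57, 2.57, 3.14, 3.14, 3.14, 3.14].

INTERFACE

Orientations are given as a unit quaternion [w, x, y, z].
In Python, from workcell import sense, capture, camera_info, job_done gives the robot as it stands.
- The arm moves only by the tool servo_tool, never from a script. Its arguments are lists of equal length, an entry for each row: "linear": the shift along the tool's x, y, z normalised to -1 to 1, where 1 is 300 mm, a list of three; "angular": the turn, a rotation vector about the tool's x, y, z normalised to -1 to 1, where 1 is pi rad, a list of three; "fingers": the opening, from 0 (shut) to 1 (fully open). A call has 1 to 8 rows; each row is the pose to reach, as a shift and turn from the pose commanded when the call began, along the tool's axes at that moment, turning the shorter way round; what a row does not reach only later rows make up. A row lasts 1/8 s, in which the tool goes at most 62.5 mm and 10.7 degrees, less where a joint would pass 70% of its speed; a pose out of reach is approached as far as the arm can. A call with a number of a shift or a turn outside -1 to 1 is refused whole. A call with a gripper value outside its range is refused whole. The fingers move at their own pace and stop on an object; the grip force is fixed at half the most. Time passes only in rows, so rows that repeat a pose let the fingers close. It gives the time, the measured TCP pose, the force, the opening and the grip force at its end, in the units of the state.
- sense(): the state, without advancing time (a new reading comes with each control period).
- capture(name): name is "side" or "top"; returns the picture (420x560x3 uint8, red, green, blue); there is no depth.
- camera_info(name): a dict with "camera_matrix" (3x3 intrinsics, pixels), "k1" (the pictures are not rectified: a ray, as slopes to the right and down, at radius r is drawn at 1 + k1 r^2 times it, then the intrinsics apply), "R" (3x3) and "t" (3): a world point X has camera coordinates R X + t. Camera axes: x right, y down, z forward; pixel columns grow to the right and rows downward; lengths in m; the calibration is good to about 2 mm. A picture is of the moment at which its call begins. camera_info takes no time and is no camera call.
- job_done(): hands the job in; it is judged then, once.
The state is a dict: "time_s": time; "q": joint angles; "qvel": joint speeds; "effort": joint torques, N m; "eef_pos": TCP position; "tool_rot": TCP orientation; "ft_force": force on the tool from outside, world axes, zero at the start; "wrist_torque": the same for the moment, N m; "gripper_width": opening from 0.0 (shut) to 1.0 (fully open); "gripper_force": force on a finger pad.
Only numpy, scipy, OpenCV 4.12 (cv2) and the standard library are available. Lean on these libraries where they do the work, as an engineer would, in place of code of your own. Each camera call takes 0.05 s, during which the arm holds its last target. There are 200 camera calls.

## Working session

There is one attempt and no reset: what is moved stays moved. The work goes in short steps, Python scripts to look and compute and a tool call to move; the robot and the scene stay as the last step left them, time stands still between calls to the robot, and variables do not carry over. Pictures are saved under pics/ and viewed, at most 10 in all, crops included, and the job is handed in when it is done.

Besides the shell and the picture viewer there is one more tool, called after ">>>" in YAML: its name, and indented under it one key for each argument. servo_tool: Moves the arm, as the interface text tells. Its arguments: {"type":"object","properties":{"linear":{"type":"array"},"angular":{"type":"array"},"fingers":{"type":"array"}},"required":["linear","angular","fingers"]}

```bash
mkdir -p pics
python3 - <<'E'
from workcell import *
import cv2,numpy as np
for n in("top","side"):
    im=capture(n); cv2.imwrite(f"pics/{n}0.png",im[:,:,::-1]); i=camera_info(n); print(n,{k:np.round(v,4).tolist() for k,v in i.items()})
s=sense(); print(s)
E
```

```text
top {'camera_matrix': [[496.6817, 0.0, 282.7633], [0.0, 496.6817, 206.8477], [0.0, 0.0, 1.0]], 'k1': -0.1603, 'R': [[0.0292, -0.9994, 0.0165], [-0.9875, -0.0314, -0.1544], [0.1548, -0.0117, -0.9879]], 't': [0.2305, 0.5329, 1.0462]}
side {'camera_matrix': [[427.5992, 0.0, 276.9701], [0.0, 427.5992, 210.1995], [0.0, 0.0, 1.0]], 'k1': -0.1143, 'R': [[0.9857, -0.1666, -0.0239], [-0.1204, -0.599, -0.7917], [0.1176, 0.7832, -0.6105]], 't': [-0.4828, 0.3135, 0.8884]}
{'time_s': 0.1, 'q': array([ 1.24508874e+00,  2.64695646e-01,  1.60525874e+00,  4.14120062e-05,
        1.27373004e+00, -3.68559162e-02]), 'qvel': array([ 9.27939867e-05, -1.52759939e-03, -2.21371006e-03, -6.02879843e-04,
       -1.88714642e-04,  5.14920512e-05]), 'effort': array([-3.06985021e-05, -5.16707611e+01, -3.68591022e+01, -9.59605813e-05,
        6.31391391e-03,  3.49638219e-05]), 'eef_pos': array([0.19206844, 0.64654583, 0.30266287]), 'tool_rot': array([-2.08031191e-04,  1.43930208e-01,  9.89587288e-01, -1.02517650e-03]), 'ft_force': array([-0.42157535, -0.44709602,  1.26914383]), 'wrist_torque': array([0.03871141, 0.02226883, 0.01720356]), 'gripper_force': 0.0, 'gripper_width': 0.9994456798284949}
```

View pics/top0.png

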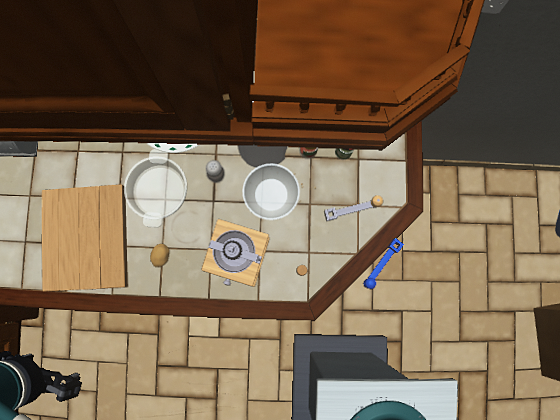

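View pics/side0.png

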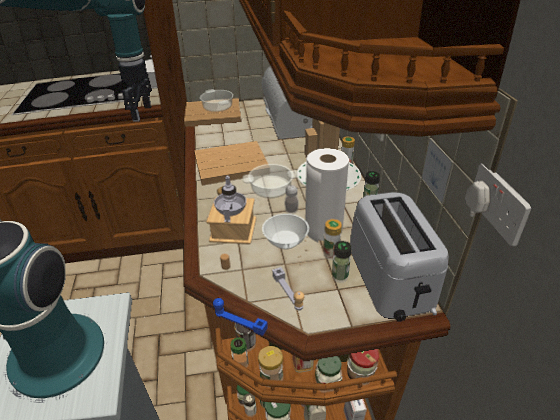

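The top view shows the mill at about (234,250), and the steel crank with its hub at (330,213) and knob at (377,201). The blue lookalike is at (385,265), near the worktop edge. The grey one fits the description: loose steel, lying knob up. I'll confirm it in an enlarged crop.

```bash
cat > h.py <<'E'
from workcell import *
import cv2,numpy as np
from scipy.spatial.transform import Rotation as Ro
def ray(n,u,v):
    i=camera_info(n);K=np.array(i["camera_matrix"]);R=np.array(i["R"]);t=np.array(i["t"])
    p=cv2.undistortPoints(np.array([[[u,v]]],float),K,np.array([i["k1"],0,0,0,0.]))[0,0]
    return -R.T@t, R.T@np.array([p[0],p[1],1])
def onz(n,u,v,z):
    c,d=ray(n,u,v); return c+d*(z-c[2])/d[2]
def two(a,b):
    c1,d1=ray("top",*a);c2,d2=ray("side",*b)
    s=np.linalg.lstsq(np.c_[d1,-d2],c2-c1,rcond=None)[0]; p,q=c1+s[0]*d1,c2+s[1]*d2
    return (p+q)/2,np.linalg.norm(p-q)
def proj(n,X):
    i=camera_info(n);R=np.array(i["R"])
    return cv2.projectPoints(np.array([X],float),cv2.Rodrigues(R)[0],np.array(i["t"]),np.array(i["camera_matrix"]),np.array([i["k1"],0,0,0,0.]))[0][0,0]
def crop(im,x,y,w,h,f): return cv2.resize(im[y:y+h,x:x+w],None,fx=f,fy=f,interpolation=cv2.INTER_CUBIC)
def tcp():
    s=sense();q=s["tool_rot"];return s["eef_pos"],Ro.from_quat([q[1],q[2],q[3],q[0]])
E
python3 - <<'E'
from h import *
t=cv2.imread("pics/top0.png");s=cv2.imread("pics/side0.png")
a=np.hstack([crop(t,195,210,80,80,5),crop(t,315,180,80,60,5)[:300].copy() if 0 else crop(t,315,170,80,80,5)])
b=np.hstack([crop(s,200,165,66,80,3),crop(s,255,250,66,60,3).copy() if 0 else crop(s,250,240,66,80,3)])
o=np.zeros((600,800,3),np.uint8);o[:360,:720]=cv2.resize(a,(720,360));o[360:600,:396]=b
cv2.imwrite("pics/c1.png",o)
print(onz("top",302,270,.038),onz("top",330,213,0.023),onz("top",377,201,.047),onz("top",234,250,.18))
E
```

```text
[0.38954187 0.20116688 0.038     ] [0.51767431 0.14110119 0.023     ] [0.54396044 0.04037854 0.047     ] [0.41875054 0.33734098 0.18      ]
```

View pics/c1.png

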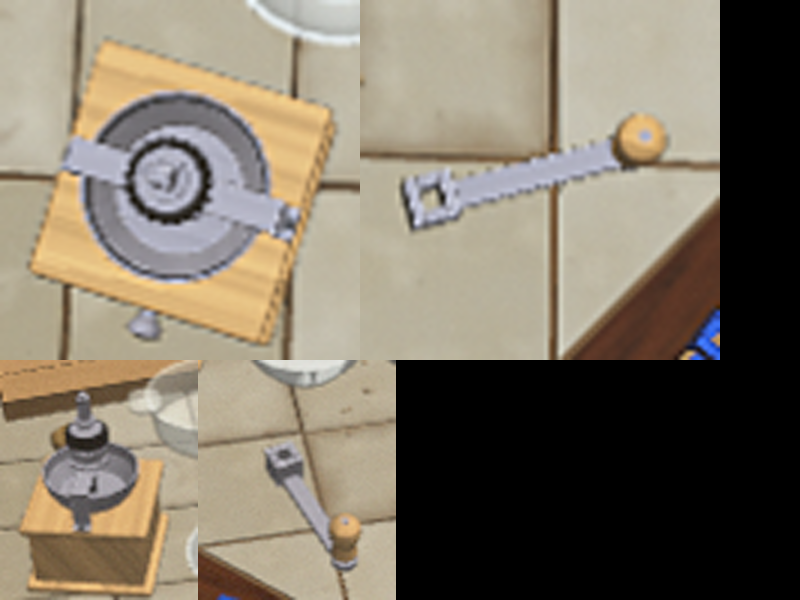

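The crop confirms the grey crank: hub with square hole at about (331,214), wooden knob at about (378,200). The black-ribbed lock nut is at about (232,250) on the mill. Next I'll compute the poses.

Run:
```python
from h import *
t=cv2.imread("pics/top0.png");s=cv2.imread("pics/side0.png")
def dark(im,x0,y0,x1,y1,th):
    m=np.zeros(im.shape[:2],np.uint8);m[y0:y1,x0:x1]=(im[y0:y1,x0:x1].max(2)<th)*255
    n,l,st,c=cv2.connectedComponentsWithStats(m);k=1+np.argmax(st[1:,4]);p=np.argwhere(l==k)[:,::-1].astype(np.float32)
    return cv2.minEnclosingCircle(p),st[k],cv2.fitEllipse(cv2.convexHull(p))
for th in(50,65):
    d=dark(t,215,232,250,268,th);print("ring",d,[onz("top",*d[2][0],z).round(4) for z in(.137,.145)])
f=lambda u,v:(195+u/4.5,210+v/4.5)
def yaw(n,a,b,z): d=onz(n,*b,z)-onz(n,*a,z);return np.arctan2(d[1],d[0]),np.linalg.norm(d)
c=[onz("top",*f(*p),.074).round(4) for p in((103,42),(333,108),(35,268),(265,342))];print("top corners",c,np.mean(c,0))
print("edge -y",yaw("top",f(103,42),f(333,108),.074),"bridge",yaw("top",f(70,155),f(292,220),.112),"edge x",yaw("top",f(35,268),f(103,42),.074))
# crank: sides by mask
g=lambda u,v:(315+(u-360)/4.5,170+v/4.5)
hub=[onz("top",*g(*p),.023).round(4) for p in((402,180),(455,168),(415,230),(466,217))];print("hub",hub,np.mean(hub,0))
print("hole",onz("top",*g(433,199),.023))
print("knob",onz("top",*g(641,137),.045))
print("arm",yaw("top",g(433,199),g(618,155),.015),"armup",yaw("top",g(460,181),g(615,140),.007),"armlo",yaw("top",g(462,205),g(612,168),.007))
print("knob side/top",two(g(643,137),(250+(345-198)/3,240+(522-360)/3)))
print("shaft",two(f(172,176),(200+83/3,165+36/3)))
```

```text
ring (((232.4065399169922, 250.0607452392578), 9.080265045166016), array([228, 241,  14,  19,  41], dtype=int32), ((232.67958068847656, 250.06143188476562), (16.69455909729004, 17.921506881713867), 5.178494930267334)) [array([0.4214, 0.3435, 0.137 ]), array([0.4208, 0.3428, 0.145 ])]
ring (((232.07142639160156, 249.88775634765625), 9.31419563293457), array([223, 241,  19,  19,  78], dtype=int32), ((232.0061798095703, 249.9259796142578), (18.163076400756836, 18.358427047729492), 102.19824981689453)) [array([0.4216, 0.3449, 0.137 ]), array([0.4211, 0.3442, 0.145 ])]
top corners [array([0.4892, 0.383 , 0.074 ]), array([0.4616, 0.2742, 0.074 ]), array([0.3827, 0.4097, 0.074 ]), array([0.3524, 0.302 , 0.074 ])] [0.421475 0.342225 0.074   ]
edge -y (np.float64(-1.8189354987602073), np.float64(0.1122226907189625)) bridge (np.float64(-1.8216858216394543), np.float64(0.10384767924520075)) edge x (np.float64(-0.24588623774562163), np.float64(0.10975789854035127))
hub [array([0.524 , 0.1538, 0.023 ]), array([0.5309, 0.1276, 0.023 ]), array([0.4993, 0.147 , 0.023 ]), array([0.5066, 0.1218, 0.023 ])] [0.5152  0.13755 0.023  ]
hole [0.51501658 0.13833403 0.023     ]
knob [0.54558259 0.03897416 0.045     ]
arm (np.float64(-1.306513374246979), np.float64(0.09630301149652347)) armup (np.float64(-1.281150729282475), np.float64(0.08203424867728612)) armlo (np.float64(-1.2988189816927935), np.float64(0.07883553717884603))
knob side/top (array([0.54646727, 0.03819212, 0.04625662]), np.float64(0.002114899155571629))
shaft (array([0.42183872, 0.33871846, 0.18247449]), np.float64(0.003264534048017596))
```

>>> servo_tool:
  linear:
    - [-1,-0.75,0]
    - [-1,-0.75,0]
    - [-1,-0.75,0]
    - [-1,-0.75,0]
    - [-1,-0.75,0]
    - [-1,-0.75,0]
    - [-1,-0.75,0]
    - [-1,-0.75,0]
  angular:
    - [0,0,-0.45]
    - [0,0,-0.45]
    - [0,0,-0.45]
    - [0,0,-0.45]
    - [0,0,-0.45]
    - [0,0,-0.45]
    - [0,0,-0.45]
    - [0,0,-0.45]
  fingers: [1,1,1,1,1,1,1,1]

```text
time_s: 1.1
eef_pos: [0.4165, 0.3442, 0.3034]
tool_rot: [-0.0, -0.534, 0.845, -0.0]
ft_force: [0.2, -0.5, 0.3]
gripper_width: 0.998
gripper_force: 0.0
```

```bash
cat > st.py <<'E'
from h import *
import sys
s=sense();p,R=tcp();M=R.as_matrix()
print("t",s["time_s"],"p",p.round(4),"q",s["q"].round(3),"F",s["ft_force"].round(2),"T",s["wrist_torque"].round(3),"w",round(s["gripper_width"],3),round(s["gripper_force"],1))
print("toolx yaw",round(np.arctan2(M[1,0],M[0,0]),3),"tooly yaw",round(np.arctan2(M[1,1],M[0,1]),3),"z",M[:,2].round(3))
if len(sys.argv)>3:
    d=np.array(list(map(float,sys.argv[1:4])))-p;print("tool shift/0.3",(M.T@d/.3).round(4))
E
python3 st.py .421 .3425 .21
```

```text
t 1.1 p [0.4165 0.3442 0.3034] q [ 0.645  0.01   1.892 -0.     1.241 -2.053] F [ 0.23 -0.5   0.27] T [0.039 0.024 0.074] w 0.998 0.0
toolx yaw -2.014 tooly yaw 2.698 z [-0.001 -0.001 -1.   ]
tool shift/0.3 [-0.0017 -0.016   0.3113]
```

>>> servo_tool:
  linear:
    - [-0.002,-0.016,0.15]
    - [-0.002,-0.016,0.25]
    - [-0.002,-0.016,0.37]
    - [-0.002,-0.016,0.37]
    - [-0.002,-0.016,0.37]
  angular:
    - [0,0,-0.05]
    - [0,0,-0.1]
    - [0,0,-0.1]
    - [0,0,-0.1]
    - [0,0,-0.1]
  fingers: [1,1,1,1,1]

```text
time_s: 1.72
eef_pos: [0.4207, 0.3447, 0.1938]
tool_rot: [0.0, -0.659, 0.752, -0.0]
ft_force: [0.2, 0.8, -0.4]
gripper_width: 0.997
gripper_force: 0.0
```

```bash
python3 - <<'E'
from h import *
t=capture("top")[:,:,::-1];s=capture("side")[:,:,::-1]
cv2.imwrite("pics/c2.png",np.hstack([crop(s,190,130,80,100,5),crop(t,195,200,80,100,5)]))
E
python3 st.py
```

```text
t 1.825 p [0.4214 0.3452 0.1949] q [ 0.641  0.112  1.995 -0.     1.031 -2.369] F [0.38 0.39 0.58] T [-0.042 -0.014 -0.009] w 0.999 0.0
toolx yaw -1.703 tooly yaw 3.01 z [ 0.003  0.002 -1.   ]
```

View pics/c2.png

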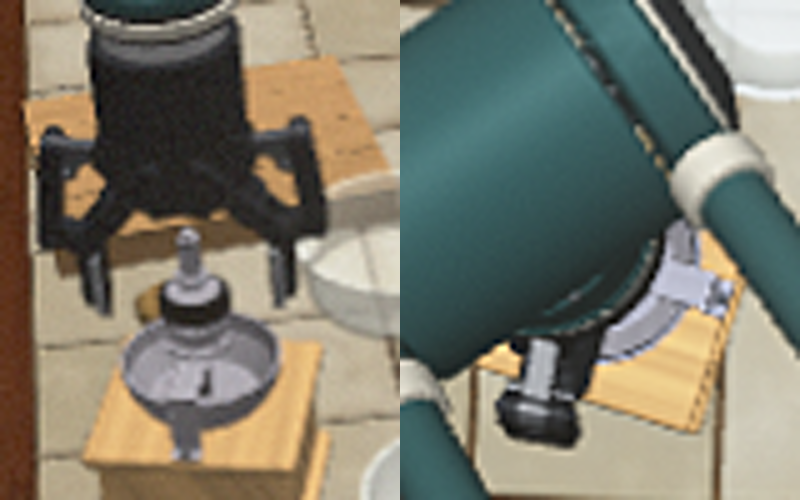

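The side view shows the open fingers straddling the black nut (centre about (229,189) in the full image), with the body just above the shaft top. Closing now.

>>> servo_tool:
  linear:
    - [0,0,0.006]
    - [0,0,0.006]
    - [0,0,0.006]
    - [0,0,0.006]
    - [0,0,0.006]
  angular:
    - [0,0,0]
    - [0,0,0]
    - [0,0,0]
    - [0,0,0]
    - [0,0,0]
  fingers: [0.6,0.4,0.3,0.3,0.3]

```text
time_s: 2.45
eef_pos: [0.4219, 0.3444, 0.1922]
tool_rot: [0.002, -0.659, 0.752, -0.001]
ft_force: [4.4, -3.2, 2.7]
gripper_width: 0.398
gripper_force: 59.5
```

```bash
python3 st.py
```

```text
t 2.45 p [0.4219 0.3444 0.1922] q [ 6.400e-01  1.150e-01  1.997e+00 -2.000e-03  1.026e+00 -2.369e+00] F [ 4.39 -3.17  2.74] T [-0.383 -0.769 -0.019] w 0.398 59.5
toolx yaw -1.702 tooly yaw 3.01 z [ 0.004  0.001 -1.   ]
```

>>> servo_tool:
  linear:
    - [0,0,0.001]
    - [0,0,0.001]
    - [0,0,0.002]
    - [0,0,0.003]
    - [0,0,0.004]
    - [0,0,0.004]
    - [0,0,0.005]
    - [0,0,0.005]
  angular:
    - [0,0,0.054]
    - [0,0,0.108]
    - [0,0,0.161]
    - [0,0,0.215]
    - [0,0,0.269]
    - [0,0,0.323]
    - [0,0,0.376]
    - [0,0,0.43]
  fingers: [0.3,0.3,0.3,0.3,0.3,0.3,0.3,0.3]

```text
time_s: 3.45
eef_pos: [0.4218, 0.3445, 0.1907]
tool_rot: [0.002, -0.042, 0.999, 0.0]
ft_force: [5.3, -2.3, 2.1]
gripper_width: 0.399
gripper_force: 59.4
```

```bash
python3 st.py
```

```text
t 3.45 p [0.4218 0.3445 0.1907] q [ 0.64   0.117  1.999 -0.002  1.023 -1.013] F [ 5.26 -2.32  2.13] T [-0.319 -0.687  0.339] w 0.399 59.4
toolx yaw -3.058 tooly yaw 1.654 z [ 0.003  0.001 -1.   ]
```

>>> servo_tool:
  linear:
    - [0,0,0.001]
    - [0,0,0.001]
    - [0,0,0.002]
    - [0,0,0.003]
    - [0,0,0.003]
  angular:
    - [0,0,0.05]
    - [0,0,0.1]
    - [0,0,0.15]
    - [0,0,0.2]
    - [0,0,0.2]
  fingers: [0.3,0.3,0.3,0.3,0.3]

```text
time_s: 4.08
eef_pos: [0.4217, 0.3447, 0.1899]
tool_rot: [0.002, 0.266, 0.964, 0.001]
ft_force: [5.6, -3.0, 3.8]
gripper_width: 0.395
gripper_force: 59.6
```

```bash
python3 st.py
```

```text
t 4.075 p [0.4217 0.3447 0.1899] q [ 0.64   0.118  1.999 -0.002  1.021 -0.392] F [ 5.57 -3.03  3.85] T [-0.348 -0.731  0.181] w 0.395 59.6
toolx yaw 2.604 tooly yaw 1.033 z [ 0.003  0.001 -1.   ]
```

>>> servo_tool:
  linear:
    - [0,0,0.0005]
    - [0,0,0.001]
    - [0,0,0.0014]
  angular:
    - [0,0,0.04]
    - [0,0,0.08]
    - [0,0,0.11]
  fingers: [0.3,0.3,0.3]

```text
time_s: 4.45
eef_pos: [0.4218, 0.3447, 0.1895]
tool_rot: [0.001, 0.428, 0.904, 0.001]
ft_force: [4.5, -2.2, 4.4]
gripper_width: 0.397
gripper_force: 59.6
```

```bash
python3 st.py
```

```text
t 4.45 p [0.4218 0.3447 0.1895] q [ 0.64   0.118  2.    -0.002  1.021 -0.045] F [ 4.47 -2.23  4.4 ] T [-0.381 -0.778  0.25 ] w 0.397 59.6
toolx yaw 2.257 tooly yaw 0.686 z [ 0.003  0.001 -1.   ]
```

>>> servo_tool:
  linear:
    - [0,0,0.0005]
    - [0,0,0.001]
    - [0,0,0.0014]
  angular:
    - [0,0,0.04]
    - [0,0,0.08]
    - [0,0,0.11]
  fingers: [0.3,0.3,0.3]

```text
time_s: 4.82
eef_pos: [0.4218, 0.3447, 0.1891]
tool_rot: [0.001, 0.577, 0.817, 0.001]
ft_force: [4.6, -1.8, 3.9]
gripper_width: 0.397
gripper_force: 59.7
```

```bash
python3 st.py
```

```text
t 4.825 p [0.4218 0.3447 0.1891] q [ 6.40e-01  1.19e-01  2.00e+00 -1.00e-03  1.02e+00  3.01e-01] F [ 4.63 -1.84  3.93] T [-0.285 -0.716  0.355] w 0.397 59.7
toolx yaw 1.911 tooly yaw 0.34 z [ 0.003  0.001 -1.   ]
```

>>> servo_tool:
  linear:
    - [0,0,0.0005]
    - [0,0,0.001]
    - [0,0,0.0014]
  angular:
    - [0,0,0.035]
    - [0,0,0.07]
    - [0,0,0.1]
  fingers: [0.3,0.3,0.3]

```text
time_s: 5.2
eef_pos: [0.4216, 0.3448, 0.1889]
tool_rot: [0.001, 0.697, 0.717, 0.001]
ft_force: [2.5, -1.1, 7.0]
gripper_width: 0.396
gripper_force: 59.8
```

```bash
python3 st.py
```

```text
t 5.2 p [0.4216 0.3448 0.1889] q [ 6.40e-01  1.19e-01  2.00e+00 -1.00e-03  1.02e+00  6.14e-01] F [ 2.55 -1.14  7.01] T [-0.264 -0.468  0.716] w 0.396 59.8
toolx yaw 1.598 tooly yaw 0.027 z [ 0.003  0.001 -1.   ]
```

>>> servo_tool:
  linear:
    - [0,0,0]
    - [0,0,0]
  angular:
    - [0,0,0]
    - [0,0,0]
  fingers: [0.3,0.3]

```text
time_s: 5.45
eef_pos: [0.4216, 0.3448, 0.1889]
tool_rot: [0.001, 0.696, 0.718, 0.002]
ft_force: [3.2, -2.2, 6.1]
gripper_width: 0.401
gripper_force: 59.8
```

```bash
python3 st.py
```

```text
t 5.45 p [0.4216 0.3448 0.1889] q [ 6.400e-01  1.190e-01  2.000e+00 -1.000e-03  1.019e+00  6.110e-01] F [ 3.15 -2.18  6.08] T [-0.407 -0.555  0.718] w 0.401 59.8
toolx yaw 1.601 tooly yaw 0.031 z [ 0.003  0.001 -1.   ]
```

Torque is about 0.7 N m on contact, so the nut is locked and I'll stop turning. Releasing and rising. From the grip, the shaft axis is at about (0.4217, 0.3446).

>>> servo_tool:
  linear:
    - [0,0,0]
    - [0,0,0]
    - [0,0,0]
    - [0,0,-0.15]
    - [0,0,-0.3]
    - [0,0,-0.5]
    - [0,0,-0.5]
  angular:
    - [0,0,0]
    - [0,0,0]
    - [0,0,0]
    - [0,0,0]
    - [0,0,0]
    - [0,0,0]
    - [0,0,0]
  fingers: [0.8,0.8,0.8,0.8,0.8,0.8,0.8]

```text
time_s: 6.32
eef_pos: [0.4223, 0.3461, 0.3439]
tool_rot: [0.001, 0.698, 0.716, 0.006]
ft_force: [-0.5, 0.5, -1.3]
gripper_width: 0.801
gripper_force: 0.0
```

```bash
python3 st.py .516 .1395 .15
```

```text
t 6.325 p [0.4223 0.3461 0.3439] q [ 0.641 -0.01   1.837  0.     1.303  0.615] F [-0.49  0.53 -1.25] T [-0.015  0.027  0.021] w 0.801 0.0
toolx yaw 1.597 tooly yaw 0.026 z [ 0.009  0.007 -1.   ]
tool shift/0.3 [-0.7009  0.2885  0.6441]
```

>>> servo_tool:
  linear:
    - [-0.7,0.288,0]
    - [-0.7,0.288,0]
    - [-0.7,0.288,0.1]
    - [-0.7,0.288,0.3]
    - [-0.7,0.288,0.5]
    - [-0.7,0.288,0.6]
    - [-0.7,0.288,0.64]
    - [-0.7,0.288,0.64]
  angular:
    - [0,0,0.055]
    - [0,0,0.11]
    - [0,0,0.165]
    - [0,0,0.22]
    - [0,0,0.275]
    - [0,0,0.33]
    - [0,0,0.385]
    - [0,0,0.416]
  fingers: [0.8,0.8,0.7,0.7,0.7,0.7,0.7,0.7]

```text
time_s: 7.32
eef_pos: [0.5094, 0.136, 0.1417]
tool_rot: [0.0, 0.99, 0.142, -0.003]
ft_force: [0.1, 0.6, 0.8]
gripper_width: 0.699
gripper_force: 0.0
```

>>> servo_tool:
  linear:
    - [0,0,0]
    - [0,0,0]
  angular:
    - [0,0,0]
    - [0,0,0]
  fingers: [0.7,0.7]

```text
time_s: 7.58
eef_pos: [0.5118, 0.1367, 0.1451]
tool_rot: [-0.0, 0.989, 0.145, -0.0]
ft_force: [0.0, 0.4, 0.3]
gripper_width: 0.697
gripper_force: 0.0
```

```bash
python3 st.py .516 .1395 .086
python3 - <<'E'
from h import *
t=capture("top")[:,:,::-1];s=capture("side")[:,:,::-1]
cv2.imwrite("pics/c3.png",np.hstack([crop(s,235,215,80,100,5),crop(t,300,150,80,100,5)]))
E
```

```text
t 7.575 p [0.5118 0.1367 0.1451] q [0.214 0.147 2.061 0.    0.934 1.494] F [0.   0.44 0.3 ] T [-0.027 -0.031 -0.017] w 0.697 0.0
toolx yaw 0.291 tooly yaw -1.28 z [-0.001 -0.    -1.   ]
tool shift/0.3 [ 0.0164 -0.005   0.197 ]
```

View pics/c3.png

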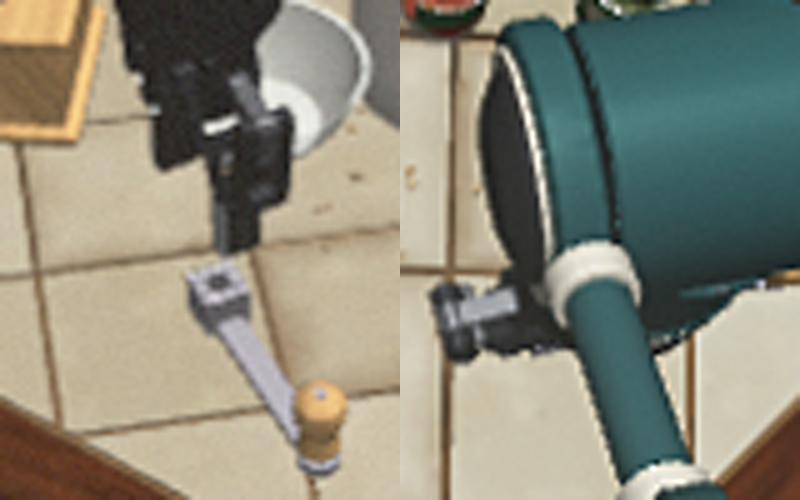

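The side view shows the hub hole at about (278.6,271), below the fingers, with the closing line along the arm. Quick position cross-check, then down.

Run:
```python
from h import *
print(onz("side",278.6,271,.023), two((331.2,214.2),(278.6,271)), onz("side",235+318/5,215+395/5,.047))
```

```text
[0.5181081  0.14014318 0.023     ] (array([0.51637527, 0.13852388, 0.02446357]), np.float64(0.0030129299300262367)) [0.54652347 0.03787355 0.047     ]
```

>>> servo_tool:
  linear:
    - [0.013,-0.006,0.06]
    - [0.013,-0.006,0.12]
    - [0.013,-0.006,0.17]
    - [0.013,-0.006,0.197]
    - [0.013,-0.006,0.197]
  angular:
    - [0,0,0]
    - [0,0,0]
    - [0,0,0]
    - [0,0,0]
    - [0,0,0]
  fingers: [0.7,0.7,0.7,0.7,0.7]

```text
time_s: 8.3
eef_pos: [0.5145, 0.1393, 0.0851]
tool_rot: [0.0, 0.99, 0.144, -0.001]
ft_force: [0.5, -0.1, -0.4]
gripper_width: 0.7
gripper_force: 0.0
```

>>> servo_tool:
  linear:
    - [0,0,0]
    - [0,0,0]
    - [0,0,0]
    - [0,0,0]
    - [0,0,0]
  angular:
    - [0,0,0]
    - [0,0,0]
    - [0,0,0]
    - [0,0,0]
    - [0,0,0]
  fingers: [0.55,0.45,0.35,0.25,0.25]

```text
time_s: 8.93
eef_pos: [0.5157, 0.1396, 0.0871]
tool_rot: [-0.0, 0.99, 0.144, 0.0]
ft_force: [-1.4, -0.3, 5.7]
gripper_width: 0.265
gripper_force: 49.6
```

```bash
python3 st.py .516 .1395 .086
```

```text
t 8.925 p [0.5157 0.1396 0.0871] q [0.218 0.237 2.084 0.    0.819 1.499] F [-1.42 -0.34  5.72] T [ 0.004  0.211 -0.06 ] w 0.265 49.6
toolx yaw 0.289 tooly yaw -1.282 z [ 0.001  0.    -1.   ]
tool shift/0.3 [0.0009 0.0006 0.0036]
```

>>> servo_tool:
  linear:
    - [0,0,0]
    - [0,0,0]
    - [0,0,-0.04]
    - [0,0,-0.04]
    - [0,0,-0.04]
  angular:
    - [0,0,0]
    - [0,0,0]
    - [0,0,0]
    - [0,0,-0.05]
    - [0,0,-0.1]
  fingers: [0.6,0.7,0.7,0.7,0.7]

```text
time_s: 9.55
eef_pos: [0.5157, 0.1396, 0.0993]
tool_rot: [0.0, 0.954, 0.3, 0.001]
ft_force: [-0.2, -0.4, -0.3]
gripper_width: 0.702
gripper_force: 0.0
```

>>> servo_tool:
  linear:
    - [0,0,0]
    - [0,0,0]
    - [0,0,0]
    - [0,0,0]
    - [0,0,0]
    - [0,0,0]
    - [0,0,0]
    - [0,0,0]
  angular:
    - [0,0,-0.06]
    - [0,0,-0.12]
    - [0,0,-0.18]
    - [0,0,-0.24]
    - [0,0,-0.3]
    - [0,0,-0.35]
    - [0,0,-0.4]
    - [0,0,-0.4]
  fingers: [0.7,0.7,0.7,0.7,0.7,0.7,0.7,0.7]

```text
time_s: 10.55
eef_pos: [0.5156, 0.1396, 0.099]
tool_rot: [0.0, 0.598, 0.801, 0.0]
ft_force: [-0.5, 0.5, 0.3]
gripper_width: 0.7
gripper_force: 0.0
```

```bash
python3 st.py .5157 .1396 .078
```

```text
t 10.55 p [0.5156 0.1396 0.099 ] q [ 0.218  0.219  2.079 -0.     0.843 -0.07 ] F [-0.5   0.46  0.32] T [-0.028 -0.016  0.01 ] w 0.7 0.0
toolx yaw 1.858 tooly yaw 0.288 z [ 0.001  0.    -1.   ]
tool shift/0.3 [0.     0.0005 0.0699]
```

>>> servo_tool:
  linear:
    - [0,0,0.035]
    - [0,0,0.07]
    - [0,0,0.07]
    - [0,0,0.07]
    - [0,0,0.07]
    - [0,0,0.07]
    - [0,0,0.07]
    - [0,0,0.07]
  angular:
    - [0,0,0]
    - [0,0,0]
    - [0,0,0]
    - [0,0,0]
    - [0,0,0]
    - [0,0,0]
    - [0,0,0]
    - [0,0,0]
  fingers: [0.7,0.7,0.7,0.5,0.35,0.2,0.2,0.2]

```text
time_s: 11.55
eef_pos: [0.5158, 0.1396, 0.0779]
tool_rot: [0.0, 0.598, 0.802, 0.001]
ft_force: [-0.1, 0.3, 4.5]
gripper_width: 0.264
gripper_force: 60.0
```

```bash
python3 st.py
```

```text
t 11.55 p [0.5158 0.1396 0.0779] q [ 0.218  0.252  2.088  0.     0.801 -0.072] F [-0.09  0.33  4.55] T [ 0.075 -0.104  0.013] w 0.264 60.0
toolx yaw 1.86 tooly yaw 0.289 z [ 0.001  0.    -1.   ]
```

>>> servo_tool:
  linear:
    - [0,0,-0.1]
    - [0,0,-0.25]
    - [0,0,-0.45]
    - [0,0,-0.6]
    - [0,0,-0.74]
    - [0,0,-0.74]
  angular:
    - [0,0,0]
    - [0,0,0]
    - [0,0,0]
    - [0,0,0]
    - [0,0,0]
    - [0,0,0]
  fingers: [0.2,0.2,0.2,0.2,0.2,0.2]

```text
time_s: 12.3
eef_pos: [0.517, 0.1399, 0.3033]
tool_rot: [0.002, 0.598, 0.802, 0.003]
ft_force: [0.7, 0.4, -1.8]
gripper_width: 0.267
gripper_force: 59.6
```

```bash
python3 st.py .4217 .3446 .3
```

```text
t 12.3 p [0.517  0.1399 0.3033] q [ 0.218 -0.004  1.906  0.     1.232 -0.072] F [ 0.69  0.36 -1.76] T [ 0.044 -0.003  0.053] w 0.267 59.6
toolx yaw 1.86 tooly yaw 0.289 z [ 0.007  0.002 -1.   ]
tool shift/0.3 [ 0.7447 -0.11    0.0099]
```

>>> servo_tool:
  linear:
    - [0.14,-0.02,0]
    - [0.28,-0.04,0]
    - [0.42,-0.06,0]
    - [0.56,-0.08,0]
    - [0.7,-0.1,0]
    - [0.744,-0.106,0]
    - [0.744,-0.106,0]
    - [0.744,-0.106,0]
  angular:
    - [0,0,0.03]
    - [0,0,0.06]
    - [0,0,0.09]
    - [0,0,0.12]
    - [0,0,0.15]
    - [0,0,0.171]
    - [0,0,0.171]
    - [0,0,0.171]
  fingers: [0.2,0.2,0.2,0.2,0.2,0.2,0.2,0.2]

```text
time_s: 13.3
eef_pos: [0.4208, 0.3435, 0.2979]
tool_rot: [0.0, 0.789, 0.615, -0.001]
ft_force: [-0.1, 0.2, -2.0]
gripper_width: 0.264
gripper_force: 59.5
```

>>> servo_tool:
  linear:
    - [0,0,0]
    - [0,0,0]
  angular:
    - [0,0,0]
    - [0,0,0]
  fingers: [0.2,0.2]

```text
time_s: 13.55
eef_pos: [0.4215, 0.3437, 0.2992]
tool_rot: [0.0, 0.789, 0.614, -0.0]
ft_force: [0.7, 0.8, -1.1]
gripper_width: 0.263
gripper_force: 59.5
```

```bash
python3 st.py .4217 .3446 .264
python3 - <<'E'
from h import *
t=capture("top")[:,:,::-1];s=capture("side")[:,:,::-1]
cv2.imwrite("pics/c4.png",np.hstack([crop(s,180,110,80,100,5),crop(t,210,200,80,100,5)]))
E
```

```text
t 13.55 p [0.4215 0.3437 0.2992] q [ 0.638  0.019  1.89  -0.     1.232  0.887] F [ 0.72  0.77 -1.15] T [ 0.054 -0.057  0.016] w 0.263 59.5
toolx yaw 1.322 tooly yaw -0.249 z [-0. -0. -1.]
tool shift/0.3 [ 0.0032 -0.      0.1175]
```

View pics/c4.png

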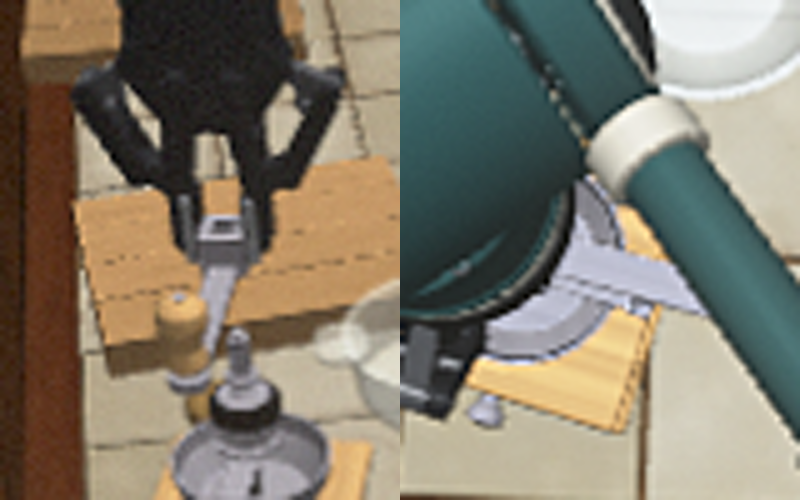

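The side view shows the crank held level by its hub (hub hole at about (224,155)) above the shaft top at about (227,177). Checking alignment by projection.

Run:
```python
from h import *
for X in [(.4217,.3446,.181),(.4215,.3437,.2443),(.4215,.3437,.2213)]: print(X,proj("side",X))
```

```text
(0.4217, 0.3446, 0.181) [226.86998464 176.37695583]
(0.4215, 0.3437, 0.2443) [224.44850953 155.2133297 ]
(0.4215, 0.3437, 0.2213) [225.32494512 163.14261164]
```

>>> servo_tool:
  linear:
    - [0.003,0,0.06]
    - [0.003,0,0.11]
    - [0.003,0,0.117]
    - [0.003,0,0.117]
    - [0.003,0,0.117]
  angular:
    - [0,0,0]
    - [0,0,0]
    - [0,0,0]
    - [0,0,0]
    - [0,0,0]
  fingers: [0.2,0.2,0.2,0.2,0.2]

```text
time_s: 14.28
eef_pos: [0.4216, 0.3455, 0.2647]
tool_rot: [0.0, 0.789, 0.614, 0.0]
ft_force: [-0.2, -0.8, -1.6]
gripper_width: 0.262
gripper_force: 59.5
```

```bash
python3 st.py .4217 .3446 .252
```

```text
t 14.275 p [0.4216 0.3455 0.2647] q [ 0.641  0.047  1.927 -0.     1.167  0.889] F [-0.23 -0.83 -1.64] T [ 0.059 -0.048 -0.044] w 0.262 59.5
toolx yaw 1.323 tooly yaw -0.248 z [ 0.001  0.001 -1.   ]
tool shift/0.3 [-0.0027  0.001   0.0423]
```

>>> servo_tool:
  linear:
    - [-0.002,0.001,0.007]
    - [-0.002,0.001,0.014]
    - [-0.002,0.001,0.02]
    - [-0.002,0.001,0.027]
    - [-0.002,0.001,0.033]
    - [-0.002,0.001,0.038]
  angular:
    - [0,0,0]
    - [0,0,0]
    - [0,0,0]
    - [0,0,0]
    - [0,0,0]
    - [0,0,0]
  fingers: [0.2,0.2,0.2,0.2,0.2,0.2]

```text
time_s: 15.02
eef_pos: [0.4215, 0.3445, 0.2527]
tool_rot: [0.0, 0.789, 0.614, -0.0]
ft_force: [-0.0, 0.6, -1.2]
gripper_width: 0.269
gripper_force: 59.5
```

```bash
python3 st.py .4217 .3446 .2355
```

```text
t 15.025 p [0.4215 0.3445 0.2527] q [ 0.64   0.056  1.94  -0.     1.145  0.888] F [-0.    0.56 -1.2 ] T [-0.005 -0.017 -0.02 ] w 0.269 59.5
toolx yaw 1.323 tooly yaw -0.248 z [ 0. -0. -1.]
tool shift/0.3 [0.0003 0.0006 0.0572]
```

No contact force and 2 mm past the square start. Continuing down.

>>> servo_tool:
  linear:
    - [0,0,0.008]
    - [0,0,0.016]
    - [0,0,0.024]
    - [0,0,0.032]
    - [0,0,0.04]
    - [0,0,0.047]
    - [0,0,0.054]
    - [0,0,0.054]
  angular:
    - [0,0,0]
    - [0,0,0]
    - [0,0,0]
    - [0,0,0]
    - [0,0,0]
    - [0,0,0]
    - [0,0,0]
    - [0,0,0]
  fingers: [0.2,0.2,0.2,0.2,0.2,0.2,0.2,0.2]

```text
time_s: 16.02
eef_pos: [0.4215, 0.3445, 0.2364]
tool_rot: [0.0, 0.789, 0.614, -0.0]
ft_force: [1.2, -0.1, -2.6]
gripper_width: 0.263
gripper_force: 59.5
```

```bash
python3 st.py .4217 .3446 .234
```

```text
t 16.025 p [0.4215 0.3445 0.2364] q [ 0.64   0.071  1.957 -0.     1.114  0.888] F [ 1.17 -0.13 -2.65] T [-0.002 -0.261  0.053] w 0.263 59.5
toolx yaw 1.323 tooly yaw -0.248 z [ 0. -0. -1.]
tool shift/0.3 [0.0005 0.0006 0.008 ]
```

>>> servo_tool:
  linear:
    - [0,0,0.003]
    - [0,0,0.006]
    - [0,0,0.006]
  angular:
    - [0,0,0]
    - [0,0,0]
    - [0,0,0]
  fingers: [0.2,0.2,0.2]

```text
time_s: 16.4
eef_pos: [0.4215, 0.3446, 0.2348]
tool_rot: [0.0, 0.789, 0.614, 0.0]
ft_force: [1.6, -0.6, -1.3]
gripper_width: 0.265
gripper_force: 59.5
```

```bash
python3 st.py
```

```text
t 16.4 p [0.4215 0.3446 0.2348] q [ 0.64   0.072  1.958 -0.     1.111  0.888] F [ 1.57 -0.57 -1.28] T [ 0.06  -0.247  0.005] w 0.265 59.5
toolx yaw 1.323 tooly yaw -0.248 z [ 0.  0. -1.]
```

Under 1 mm left, so I'll release. Then up and look.

>>> servo_tool:
  linear:
    - [0,0,0]
    - [0,0,0]
    - [0,0,0]
    - [0,0,0]
    - [0,0,-0.05]
    - [0,0,-0.2]
    - [0,0,-0.35]
    - [0,0,-0.35]
  angular:
    - [0,0,0]
    - [0,0,0]
    - [0,0,0]
    - [0,0,0]
    - [0,0,0]
    - [0,0,0]
    - [0,0,0]
    - [0,0,0]
  fingers: [0.35,0.5,0.7,0.7,0.7,0.7,0.7,0.7]

```text
time_s: 17.4
eef_pos: [0.4234, 0.3461, 0.3465]
tool_rot: [0.0, 0.789, 0.614, 0.005]
ft_force: [-0.2, -0.1, 0.1]
gripper_width: 0.702
gripper_force: 0.0
```

>>> servo_tool:
  linear:
    - [0,-0.3,-0.2]
    - [0,-0.6,-0.2]
    - [0,-0.6,-0.2]
    - [0,-0.6,-0.2]
    - [0,-0.6,-0.2]
  angular:
    - [0,0,0]
    - [0,0,0]
    - [0,0,0]
    - [0,0,0]
    - [0,0,0]
  fingers: [0.7,0.7,0.7,0.7,0.7]

```text
time_s: 18.02
eef_pos: [0.2467, 0.3887, 0.3999]
tool_rot: [0.0, 0.789, 0.615, 0.0]
ft_force: [0.6, 0.2, 0.6]
gripper_width: 0.707
gripper_force: 0.0
```

```bash
python3 st.py
python3 - <<'E'
from h import *
t=capture("top")[:,:,::-1];s=capture("side")[:,:,::-1]
cv2.imwrite("pics/c5.png",np.hstack([crop(s,180,130,80,100,5),crop(t,200,200,80,100,5)]))
for X in [(.4217,.3446,.179),(.4217,.3446,.156),(.4217-.0258,.3446-.1018,.203)]: print(proj("side",X),proj("top",X))
E
```

```text
t 18.025 p [0.2467 0.3887 0.3999] q [ 9.520e-01 -1.990e-01  1.907e+00 -1.000e-03  1.433e+00  1.198e+00] F [0.58 0.22 0.61] T [0.012 0.007 0.004] w 0.707 0.0
toolx yaw 1.324 tooly yaw -0.246 z [ 0.001  0.    -1.   ]
[226.94258566 177.02831851] [230.25508295 248.34103742]
[227.76824735 184.42015468] [231.30873594 249.19796463]
[218.22575981 193.01383651] [284.25287687 263.28274088]
```

View pics/c5.png

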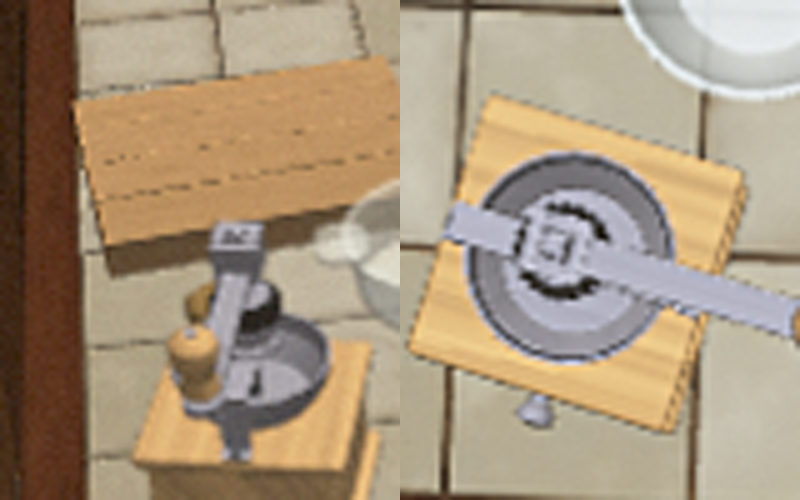

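The side view shows the hub top at (227.6,177.4), against a prediction of (226.9,177.0) for a seated hub. The shaft's square shows in the hole, the knob has only the normal slight droop, and the arm is clear. Handing in.

```bash
python3 -c "
from workcell import *
print(job_done())"
```

```text
the job is handed in; nothing more can be done
None
```

I tightened the lock nut against the setting nut to about 0.69 N m (wrist reading; target 0.6, setting nut drags from about 0.85), seated the crank on the square shaft end without force, and handed the job in at about 18 s; the hand-in returned no verdict.

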